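# Slide the splined coupling hub onto the splined arbor

## Robot

A 6-joint arm with a two-finger parallel gripper is mounted at the origin on a cart in front of the work surface, level with it; the furniture and walls round the work are solid. World frame = base frame: x ahead of the robot, y to its left, z up, the work surface at z = 0. Lengths are in m, angles in rad, forces in N, time in s.
With the tool pointing down it reaches from about 0.325 to 0.775 m from the base axis. Payload 5.5 kg.
Tool frame: the origin (TCP) lies at the very end of the fingers, on their centre line; the grasp point (between the pads) lies robot.tcp_to_grasp behind it (robot.tcp_to_grasp is the distance from the TCP to the grasp point, in m); z points along the fingers, y is the line along which they close (so a half turn about z gives the same grasp; the last joint's range is limited). The gripper opens to 85 mm and grips with 20 to 120 N. Pads are 22 mm wide; open, the fingers measure 114 mm over their backs; the gripper's body (76 mm by 85 mm) begins 54 mm behind the grasp point. The pads swing forward as they close: fully open they stand 13 mm farther back than shut.
Start: joints at [-1.165, 0.091, 1.231, -0, 1.82, -0.057], TCP at [0.268, -0.537, 0.231] pointing down, gripper open.
Joint ranges: [-2.87, 2.87], [-0.86, 2.18], [0.17, 2.46], [-1.51, 4.65], [0.06, 2.69], [-2.65, 2.65]. Speed limits (rad/s): [2.57, 2.57, 3.01, 3.14, 3.14, 3.14].

## Interface

Orientations are given as a rotation vector (axis times angle).
In Python, from rig import robot, capture gives the robot as it stands. The module is installed in compiled form; this text tells all that it offers.
- The arm moves only by the tool drive_tool, never from a script. Its argument "series" is one flat list of numbers, 5 for each row, row after row: the shift along the tool's x, y, z in m, then the turn about the tool's z in degrees, then the closure, from 0 (fully open) to 1 (shut). A call has 1 to 20 rows; each row is the pose to reach, as a shift and turn from the pose commanded when the call began, along the tool's axes at that moment; what a row does not reach only later rows make up. A row lasts 1/12 s, in which the tool goes at most 41.7 mm and 7.16 degrees, less where a joint would pass 70% of its speed; a pose out of reach is approached as far as the arm can. A call with a gripper value outside its range is refused whole. The fingers move at their own pace and stop on an object; the grip force is fixed at half the most. Time passes only in rows, so rows that repeat a pose let the fingers close. It gives the time, the measured TCP pose, the force, the opening and the grip force at its end, in the units of the state.
- robot.state(): the state, without advancing time (a new reading comes with each control period).
- capture(name): name is "scene" or "top" or "wrist"; returns a dict with "frame" (480x640x3 uint8, red, green, blue), "mtx" (3x3 intrinsics, pixels), "T" (4x4, takes a point from camera to world coordinates). Camera axes: x right, y down, z forward; pixel columns grow to the right and rows downward; lengths in m; the calibration is good to about 2 mm. The wrist camera is an equidistant fisheye: a pixel r from the principal point sees the ray r / f radians off the axis. A picture is of the moment at which its call begins. There is no depth.
- robot.finish_job(): hands the job in; it is judged then, once.
The state is a dict: "time": time; "qpos": joint angles; "joint_vel": joint speeds; "joint_efforts": joint torques, N m; "eef_pos": TCP position; "ee_rot": TCP orientation; "ft_force": force on the tool from outside, world axes, zero at the start; "wrist_torque": the same for the moment, N m; "grip_width": opening from 0.0 (shut) to 1.0 (fully open); "finger_force": force on a finger pad.
Only numpy, scipy, OpenCV 4.12 (cv2) and the standard library are available. Lean on these libraries where they do the work, as an engineer would, in place of code of your own. Each camera call takes 0.05 s, during which the arm holds its last target. There are 200 camera calls.

## Task

Put the bright coupling hub with the four-slot bore onto the upright splined stub on the blue base: turn it until its slots line up with the four teeth, then slide it fully down onto the shoulder and let go. Leave the dark blank hub, which has a plain round bore, where it stands.

Things in the scene. Friction and masses are not known exactly. Their poses are not given: they have to be found in the camera images.
- hub_center (a point): Centre of the loose bright aluminium coupling hub: octagonal prism 45 mm high, 54 mm across flats, 0.3 kg, standing on the bench, bore upright along its z. Through bore is cross-shaped: four slots 15 mm wide, out to 23.5 mm from the axis, along its own +x, -x, +y, -y. Outer flats face its x and y axes and the diagonals (grip every 45 deg); any of four yaws fits the stub.
- stub_seat (a point): Centre of the shoulder face (dark, 52 mm round, 20 mm above the bench) of the fixed steel stub; z up. Core 14 mm thick, cone tip 50 mm above the shoulder; four teeth 8 mm wide, out to 20 mm from the axis along own +x, -x, +y, -y, roof-shaped tops 38 mm above the shoulder. Hub play on it: 3.5 mm, 10 deg. Blue base plate 90 x 90 x 12 mm, edges along x and y.
- blank_center (a point): Centre (half-way up) of the loose dark steel blank hub, same outer shape and height as the bright one but with a plain round bore 29 mm wide, 0.35 kg; it does not fit over the teeth and stays where it is.

How it is judged:
At the end, for the whole second after the job is handed in: The bright hub sits upright (within 10 degrees) on the splined stub, its axis within 10 mm of the stub's, its centre less than 30 mm above the shoulder face (22.5 mm when fully down) (horizontal distance between hub_center and stub_seat below 0.01 m and z of hub_center in the frame of stub_seat below 0.03 m and angle between hub_center's own z axis and vertical below 0.17 rad); the robot touches nothing.
It fails at once if the dark blank hub is moved more than 30 mm (distance of blank_center from where it was at the start of the episode above 0.03 m).
It also fails if it takes over 35 s, if anything falls off the work surface, if the arm or the gripper's body presses on something with over 40 N, if the wrist force passes 120 N, or if a joint passes its speed limit or range.

## Working session

There is one attempt and no reset: what is moved stays moved. The work goes in short steps, Python scripts to look and compute and a tool call to move; the robot and the scene stay as the last step left them, time stands still between calls to the robot, and variables do not carry over. Pictures are saved under pics/ and viewed, at most 10 in all, crops included, and the job is handed in when it is done.

Besides the shell and the picture viewer there is one more tool, called after "Call:" as name(argument=value, ...) on one line, values as JSON. drive_tool: Moves the arm, as the interface text tells. Its arguments: {"type":"object","properties":{"series":{"type":"array","items":{"type":"number"}}},"required":["series"]}

```bash
mkdir -p pics; cat > h.py <<'E'
import numpy as np, cv2
from rig import robot, capture
def ray(c,uv,fish=False):
    K=c["mtx"];x=(uv[0]-K[0,2])/K[0,0];y=(uv[1]-K[1,2])/K[1,1]
    if fish:
        r=np.hypot(x,y)+1e-12;d=np.array([x/r*np.sin(r),y/r*np.sin(r),np.cos(r)])
    else: d=np.array([x,y,1.])
    return c["T"][:3,3],c["T"][:3,:3]@d
def onz(c,uv,z,fish=False):
    o,d=ray(c,uv,fish);return (o+d*(z-o[2])/d[2])[:2]
def save(c,n): cv2.imwrite(f"pics/{n}.png",c["frame"][:,:,::-1])
def load(n):
    d=np.load(n);return {k:d[k] for k in d}
E
python3 - <<'E'
from h import *
for n in("top","scene"):
    c=capture(n);save(c,n);np.savez(n,**c);print(c["mtx"].round(1).tolist(),c["T"].round(3).tolist())
print(robot.state(),robot.tcp_to_grasp)
E
```

```text
[[534.2, 0.0, 321.1], [0.0, 534.2, 234.7], [0.0, 0.0, 1.0]] [[-0.018, -0.991, 0.13, 0.341], [-1.0, 0.019, 0.01, -0.026], [-0.012, -0.13, -0.991, 1.044], [0.0, 0.0, 0.0, 1.0]]
[[583.4, 0.0, 302.8], [0.0, 583.4, 246.2], [0.0, 0.0, 1.0]] [[0.783, -0.238, 0.575, -0.184], [-0.622, -0.31, 0.719, -0.845], [0.008, -0.921, -0.39, 0.516], [0.0, 0.0, 0.0, 1.0]]
{'time': 0.1, 'qpos': array([-1.16466404e+00,  9.17706413e-02,  1.23178334e+00, -2.66765494e-06,
        1.81979183e+00, -5.67166875e-02]), 'joint_vel': array([ 0.00020747, -0.00133165, -0.00320701, -0.00163529, -0.00055631,
       -0.00140745]), 'joint_efforts': array([ 4.45998536e-03, -4.60217607e+01, -4.19217861e+01,  1.60143545e-04,
        1.05994221e-02,  2.41607404e-05]), 'eef_pos': array([ 0.26778682, -0.5366405 ,  0.23026158]), 'ee_rot': array([-3.05616005e+00, -7.20172199e-01,  4.82410119e-04]), 'ft_force': array([ 0.09305244, -0.27179956, -0.14270742]), 'wrist_torque': array([ 0.00163578, -0.00545783, -0.01794714]), 'finger_force': 0.0, 'grip_width': 1.0001059937576957} 0.0187
```

View pics/top.png

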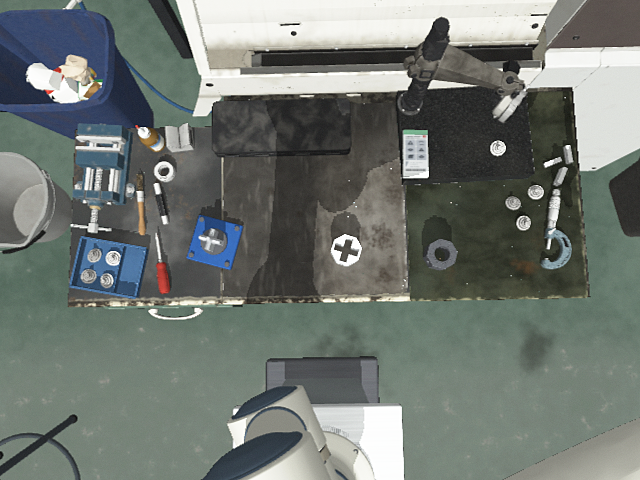

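View pics/scene.png

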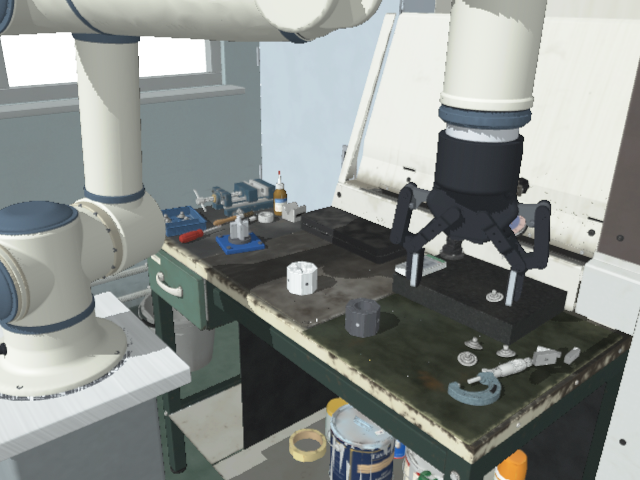

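The top view shows the bright hub with its cross bore at about (345,249), the blue base with its stub at (212,238) and the dark blank at (440,254). The scene view confirms all three are upright and clear of each other.

```bash
cat >> h.py <<'E'
def big(m): return max(cv2.findContours(m,cv2.RETR_EXTERNAL,cv2.CHAIN_APPROX_NONE)[0],key=cv2.contourArea)
def rect_on(c,cnt,z,fish=False):
    P=np.array([onz(c,p,z,fish) for p in cnt.reshape(-1,2).astype(float)])
    r=cv2.minAreaRect((P*1000).astype(np.float32)); return np.round(r[0],1),np.round(r[1],1),round(r[2],1)
E
python3 - <<'E'
from h import *
c=load("top.npz");f=c["frame"].astype(int)
hs=cv2.cvtColor(c["frame"],cv2.COLOR_RGB2HSV)
blue=((hs[...,0]>100)&(hs[...,0]<120)&(hs[...,1]>150)).astype(np.uint8)*255
b=np.zeros_like(blue);b[205:280,180:250]=blue[205:280,180:250]
print("plate",rect_on(c,big(b),.012))
h=np.zeros_like(blue);h[225:275,322:370]=(f.min(2)>165)[225:275,322:370]*255
k=big(h);print("hub",rect_on(c,k,.045),cv2.contourArea(k))
ins=np.zeros_like(h);cv2.drawContours(ins,[k],-1,255,-1);s=cv2.bitwise_and(ins,cv2.bitwise_not(h))
print("cross",rect_on(c,big(s),.045))
x=np.hstack([cv2.resize(c["frame"][205:275,a:a+70],(400,400),interpolation=cv2.INTER_CUBIC) for a in (177,310)])
cv2.imwrite("pics/z.png",x[...,::-1])
print("hub moments", onz(c,np.mean(k.reshape(-1,2),0),.045))
T=cv2.Rodrigues(robot.state()["ee_rot"])[0];print(T.round(3))
E
```

```text
plate (array([466.7, 192.6]), array([89.9, 89.1]), 74.2)
hub (array([442.3, -61.8]), array([54.6, 57.3]), 70.5) 697.5
cross (array([442.9, -62.3]), array([37.9, 38.7]), 27.3)
hub moments [ 0.44236841 -0.06193161]
[[ 0.895  0.446 -0.001]
 [ 0.446 -0.895  0.002]
 [ 0.    -0.002 -1.   ]]
```

View pics/z.png

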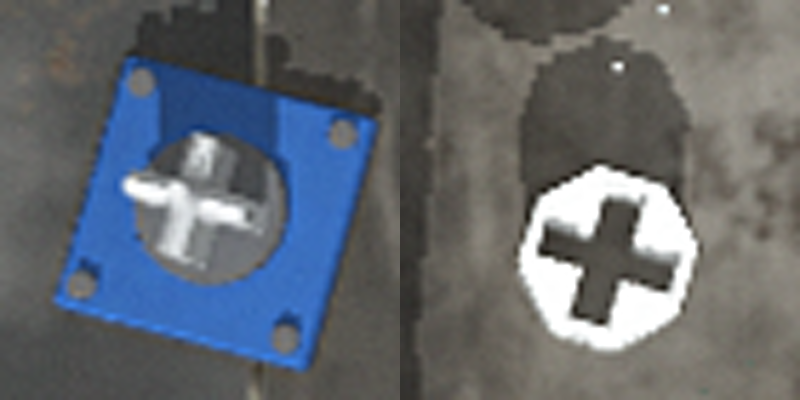

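Hub and stub yaws are both about -16 to -18°, and the gripper line at -63.5° already sits near a diagonal flat of the hub. I'll move above the hub and look with the wrist camera.

Call:
drive_tool(series=[0.368,-0.347,0.09,0,0,0.368,-0.347,0.09,0,0,0.368,-0.347,0.09,0,0,0.368,-0.347,0.09,0,0,0.368,-0.347,0.09,0,0,0.368,-0.347,0.09,0,0,0.368,-0.347,0.09,0,0,0.368,-0.347,0.09,0,0,0.368,-0.347,0.09,0,0,0.368,-0.347,0.09,0,0,0.368,-0.347,0.09,0,0,0.368,-0.347,0.09,0,0,0.368,-0.347,0.09,0,0,0.368,-0.347,0.09,0,0,0.368,-0.347,0.09,0,0,0.368,-0.347,0.09,0,0])

```text
time: 1.43
eef_pos: [0.442, -0.0628, 0.1413]
ee_rot: [3.058, 0.72, -0.001]
ft_force: [-0.3, -0.2, 0.0]
grip_width: 0.999
finger_force: 0.0
```

```bash
python3 - <<'E'
from h import *
c=capture("wrist");save(c,"w1");np.savez("w1",**c);s=robot.state()
print(s["time"],s["eef_pos"],s["qpos"].round(2),cv2.Rodrigues(s["ee_rot"])[0].round(3).tolist(),c["mtx"].round(1).tolist(),c["T"].round(3).tolist())
E
```

```text
1.4833 [ 0.44205581 -0.06318607  0.14148358] [-0.22 -0.33  1.78 -0.    1.69  0.89] [[0.895, 0.445, 0.0], [0.445, -0.895, -0.001], [-0.0, 0.001, -1.0]] [[371.6, 0.0, 321.0], [0.0, 371.6, 241.3], [0.0, 0.0, 1.0]] [[0.445, -0.846, -0.294, 0.517], [-0.896, -0.42, -0.147, -0.025], [0.001, 0.329, -0.944, 0.284], [0.0, 0.0, 0.0, 1.0]]
```

View pics/w1.png

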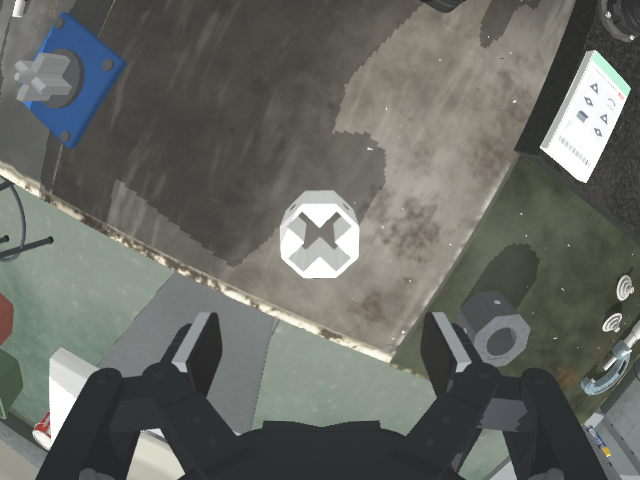

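The wrist view shows the hub top at (320,243), square to the fingers, the blue plate with its stub at (65,80), and the blank at (495,330). I'll measure the hub top and the plate in this view.

```bash
python3 - <<'E'
from h import *
c=load("w1.npz");f=c["frame"];hs=cv2.cvtColor(f,cv2.COLOR_RGB2HSV)
m=np.zeros((480,640),np.uint8);m[185:285,270:370]=(f.min(2)>235)[185:285,270:370]*255
m=cv2.morphologyEx(m,cv2.MORPH_OPEN,np.ones((2,2)))
k=big(m);P=np.vstack([q for q in cv2.findContours(m,cv2.RETR_EXTERNAL,cv2.CHAIN_APPROX_NONE)[0] if cv2.contourArea(q)>100])
hull=cv2.convexHull(P);print("hub",rect_on(c,hull,.045,True))
W=np.array([onz(c,p,.045,True) for p in hull.reshape(-1,2).astype(float)],np.float32)*1000
print(cv2.minEnclosingCircle(W)); 
# octagon yaw by sampled 8th-harmonic of the edge directions, weighted by edge length
e=np.diff(np.vstack([W,W[:1]]),axis=0);a=np.arctan2(e[:,1],e[:,0]);w=np.hypot(*e.T)
print("yaw mod45",np.degrees(np.angle((w*np.exp(8j*a)).sum()))/8)
b=np.zeros_like(m);b[0:160,0:140]=(((hs[...,0]>100)&(hs[...,0]<120)&(hs[...,1]>150))[0:160,0:140])*255
print("plate",rect_on(c,cv2.convexHull(big(b)),.012,True))
E
```

```text
hub (array([442. , -62.3]), array([52.9, 53.3]), 26.4)
((441.79803466796875, -62.042293548583984), 28.739839553833008)
yaw mod45 -17.716257
plate (array([465. , 185.1]), array([73.2, 89.3]), 74.0)
```

Call:
drive_tool(series=[0,-0.001,0.04,0,0,0,-0.001,0.08,0,0,0,-0.001,0.11,0,0,0,-0.001,0.128,0,0,0,-0.001,0.128,0,0,0,-0.001,0.128,0,0,0,-0.001,0.128,0,1,0,-0.001,0.128,0,1,0,-0.001,0.128,0,1,0,-0.001,0.128,0,1,0,-0.001,0.128,0,1,0,-0.001,0.128,0,1,0,-0.001,0.128,0,1,0,-0.001,0.128,0,1,0,-0.001,0.128,0,1,0,-0.001,0.128,0,1])

```text
time: 2.82
eef_pos: [0.4434, -0.0617, 0.0158]
ee_rot: [3.056, 0.72, 0.006]
ft_force: [-0.1, -1.3, 6.8]
grip_width: 0.621
finger_force: 65.0
```

Call:
drive_tool(series=[0,0,-0.04,0,1,0,0,-0.08,0,1,0,0,-0.11,0,1,0.03,-0.04,-0.11,0,1,0.05,-0.08,-0.11,-2.5,1,0.07,-0.11,-0.11,-2.5,1,0.09,-0.145,-0.11,-2.5,1,0.11,-0.18,-0.11,-2.5,1,0.125,-0.2,-0.11,-2.5,1,0.1355,-0.217,-0.11,-2.5,1,0.1355,-0.217,-0.11,-2.5,1,0.1355,-0.217,-0.11,-2.5,1,0.1355,-0.217,-0.11,-2.5,1,0.1355,-0.217,-0.11,-2.5,1])

```text
time: 3.98
eef_pos: [0.4662, 0.1925, 0.1234]
ee_rot: [3.041, 0.785, -0.0]
ft_force: [-0.4, -0.1, -1.9]
grip_width: 0.622
finger_force: 64.9
```

```bash
python3 - <<'E'
from h import *
for n in("wrist","scene","top"):
    c=capture(n);save(c,n+"2");np.savez(n+"2",**c)
    if n=="wrist": cw=c
    if n=="scene": cs=c
s=robot.state();R=cv2.Rodrigues(s["ee_rot"])[0]
print(s["time"],s["eef_pos"],R.round(3).tolist(),s["qpos"].round(2),s["ft_force"],s["grip_width"])
x=cs["frame"][150:270,180:300]
x=np.hstack([cv2.resize(cw["frame"][100:400,120:520],(480,360)),cv2.resize(x,(320,360))])
cv2.imwrite("pics/c2.png",x[...,::-1])
E
```

```text
4.1333 [0.46629138 0.19255753 0.12342026] [[0.875, 0.484, 0.0], [0.484, -0.875, -0.0], [0.0, 0.0, -1.0]] [ 0.32 -0.16  1.67 -0.    1.63  1.39] [-0.17632551 -0.33053616 -3.78013871] 0.6215157329547024
```

View pics/c2.png

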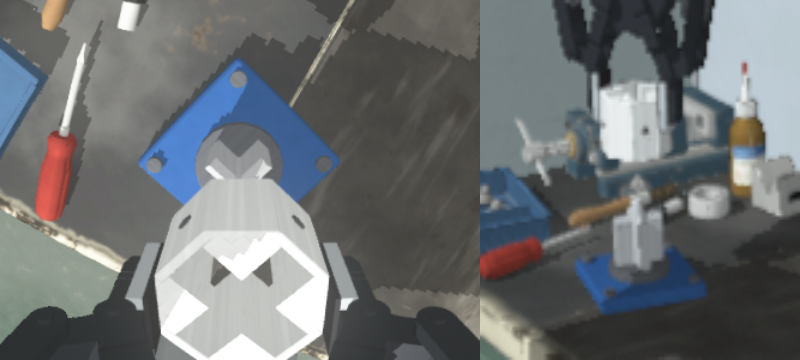

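The wrist crop shows the held hub's cross aligned with the teeth, and the plate corners visible at crop (138,163), (238,60) and (340,158). The scene crop shows the hub upright above the tip. I'll refine both centres from this view.

```bash
python3 - <<'E'
from h import *
c=load("wrist2.npz");f=c["frame"];hs=cv2.cvtColor(f,cv2.COLOR_RGB2HSV)
b=np.zeros((480,640),np.uint8);b[140:300,225:420]=(((hs[...,0]>100)&(hs[...,0]<122)&(hs[...,1]>150))[140:300,225:420])*255
k=cv2.convexHull(np.vstack([q for q in cv2.findContours(b,0,1)[0] if cv2.contourArea(q)>50])).reshape(-1,2).astype(float)
l,r,t=[onz(c,k[i],.012,True)*1000 for i in(k[:,0].argmin(),k[:,0].argmax(),k[:,1].argmin())]
print(l,r,t,"centre",(l+r)/2,"diag",np.hypot(*(r-l)),"yaw",np.degrees(np.arctan2(*(t-l)[::-1]))%90,np.degrees(np.arctan2(*(t-r)[::-1]))%90)
m=np.zeros_like(b);m[285:420,245:405]=(f.min(2)>235)[285:420,245:405]*255
hull=cv2.convexHull(np.vstack([q for q in cv2.findContours(m,0,1)[0] if cv2.contourArea(q)>60]))
print("hub",rect_on(c,hull,.1525,True))
E
```

```text
[436.91479801 247.53159267] [508.17832957 202.41836397] [518.54555561 223.86059228] centre [472.54656379 224.97497832] diag 84.34271949760088 yaw 73.82908363516697 64.1964309008224
hub (array([464.1, 188. ]), array([44.4, 53.8]), 74.2)
```

```bash
python3 - <<'E'
from h import *
c=load("wrist2.npz")
l,t,r=[onz(c,p,.012,True)*1000 for p in((235,235.8),(318.3,150),(403.3,231.7))]
print(l,t,r,"centre",(l+r)/2,np.hypot(*(r-l)),np.degrees(np.arctan2(*(t-l)[::-1]))%90)
hc=[onz(c,(120+u/1.2,100+v/1.2),.1525,True)*1000 for u,v in((157,275),(326,275),(201,232),(285,232))]
print(np.array(hc).round(1))
E
```

```text
[435.98822355 247.93897611] [519.24723876 224.01392302] [498.11007107 141.74308455] centre [467.04914731 194.84103033] 123.03126156792418 73.96762967800514
[[463.4 220.4]
 [488.1 175.5]
 [483.3 215.4]
 [494.9 194.3]]
```

Call:
drive_tool(series=[0.001,-0.0006,0.015,0,1,0.001,-0.0006,0.03,0,1,0.001,-0.0006,0.037,0,1,0.001,-0.0006,0.043,0,1,0.001,-0.0006,0.048,0,1,0.001,-0.0006,0.053,0,1,0.001,-0.0006,0.058,0,1,0.001,-0.0006,0.06,0,1,0.001,-0.0006,0.06,0,1])

```text
time: 4.88
eef_pos: [0.4665, 0.1944, 0.0628]
ee_rot: [3.041, 0.787, -0.001]
ft_force: [-0.2, -0.6, -3.6]
grip_width: 0.623
finger_force: 64.9
```

No contact force with the hub bottom below the tooth tops, so the splines have engaged. I'll continue down.

Call:
drive_tool(series=[0,0,0.006,0,1,0,0,0.012,0,1,0,0,0.018,0,1,0,0,0.023,0,1,0,0,0.026,0,1,0,0,0.027,0,1,0,0,0.027,0,1])

```text
time: 5.47
eef_pos: [0.4666, 0.1944, 0.0359]
ee_rot: [3.041, 0.787, -0.001]
ft_force: [0.2, 1.0, -3.0]
grip_width: 0.622
finger_force: 65.1
```

Call:
drive_tool(series=[0,0,0,0,0,0,0,0,0,0,0,0,0,0,0,0,0,0,0,0,0,0,0,0,0,0,0,0,0,0,0,0,-0.02,0,0,0,0,-0.05,0,0,0,0,-0.09,0,0,0,0,-0.13,0,0,0,0,-0.15,0,0,0,0,-0.15,0,0,0,0,-0.15,0,0])

```text
time: 6.55
eef_pos: [0.4675, 0.1947, 0.188]
ee_rot: [-3.041, -0.787, -0.006]
ft_force: [0.1, 0.5, -1.2]
grip_width: 0.997
finger_force: 0.0
```

```bash
python3 - <<'E'
from h import *
c=capture("scene");w=capture("wrist")
x=np.hstack([cv2.resize(w["frame"][100:400,120:520],(480,360)),cv2.resize(c["frame"][190:270,200:271],(320,360))])
cv2.imwrite("pics/c3.png",x[...,::-1]);print(robot.state()["ft_force"])
E
```

```text
[ 0.30203332 -0.32675121 -1.39146887]
```

View pics/c3.png

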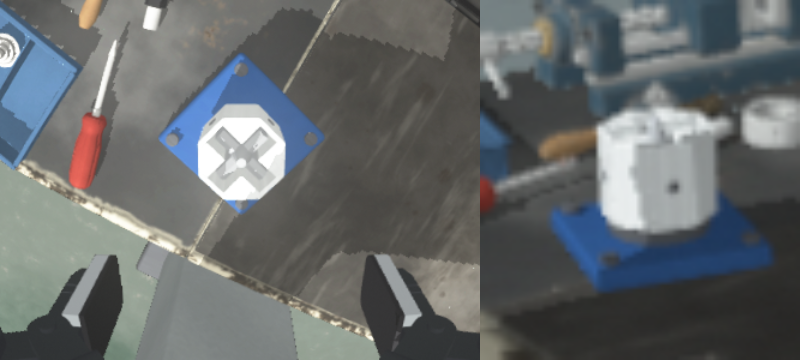

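The hub sits upright on the shoulder at crop (241,152), teeth inside its slots and the cone tip just showing, and the gripper is clear.

```bash
python3 -c "
from rig import robot
print(robot.finish_job())"
```

```text
the job is handed in; nothing more can be done
None
```

The bright hub is fully down on the splined stub and released, the dark blank was not touched, and I handed the job in with the clock at about 6.7 s; no verdict was returned.

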